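# Shift the mixing drive's selector lever to the marked gear

## Robot

A 6-joint arm with a two-finger parallel gripper is mounted at the origin on a cart in front of the work surface, level with it; the furniture and walls round the work are solid. World frame = base frame: x ahead of the robot, y to its left, z up, the work surface at z = 0. Lengths are in m, angles in degrees, forces in N, time in s.
With the tool pointing down it reaches from about 0.4 to 0.825 m from the base axis. Payload 7 kg.
Tool frame: the origin (TCP) lies on the mounting face of the last link; the fingertips stand 178 mm ahead of it and the grasp point (between the pads) lies 159 mm ahead of it; z points along the fingers, y is the direction in which the jaws open and shut (so a half turn about z gives the same grasp; the last joint's range is limited). The gripper opens to 88 mm and grips with 3 to 60 N. Pads are 19 mm wide; open, the fingers measure 130 mm over their backs; the gripper's body (78 mm by 193 mm) begins 47 mm behind the grasp point.
Start: joints at [-52.248, 20.546, 0.682, 0, -70.136, -16.507], TCP at [0.245, -0.629, 0.405] pointing down, gripper open.
Joint ranges: [-176.03, 176.03], [-82.01, 121.73], [-58.28, 71.71], [-173.87, 95.51], [-174.79, -0.11], [-173.66, 173.66]. Speed limits (degrees/s): [136.94, 136.94, 172.46, 180, 180, 180].

## Interface

Orientations are given as [roll, pitch, yaw] about the fixed x, y, z axes, in that order (R = Rz(yaw) Ry(pitch) Rx(roll)).
In Python, from plant import r gives the robot as it stands. The module is installed in compiled form; this text tells all that it offers.
- The arm moves only by the tool carry_out, never from a script. Its argument "plan" is a list of rows, each a list of 3 entries, a list of its own where there are three numbers: the shift along the tool's x, y, z in m, then the turn, a rotation vector about the tool's x, y, z in degrees, then the closure in counts, from 0 (fully open) to 255 (shut). In form: [[[x, y, z], [ax, ay, az], hand], ...]. A call has 1 to 12 rows; each row shifts and turns the commanded pose from where the row before left it, along the tool's axes as they then stand; what a row does not reach is not made up. A row lasts 1/12 s, in which the tool goes at most 41.7 mm and 7.16 degrees, less where a joint would pass 70% of its speed; a pose out of reach is approached as far as the arm can. A call is refused whole if a number of a shift passes 0.0417 or a number of a turn 7.16, either way. A call with a gripper value outside its range is refused whole. The fingers move at their own pace and stop on an object; "grip_force" is the grip in N (left out, the last holds). Time passes only in rows, so rows that do not move let the fingers close. It gives the time, the measured TCP pose, the force and the opening at its end, in the units of the state.
- r.get_state(): the state, without advancing time (a new reading comes with each control period).
- r.capture(name): name is "scene" or "top" or "wrist"; returns the picture (400x640x3 uint8, red, green, blue); there is no depth.
- r.get_calibration(name): a dict with "K" (3x3 intrinsics, pixels), "rvec" (rotation vector, rad) and "tvec" (3), from world to camera coordinates, as OpenCV has them. Camera axes: x right, y down, z forward; pixel columns grow to the right and rows downward; lengths in m; the calibration is good to about 2 mm. A picture is of the moment at which its call begins: read the wrist's pose just before it. get_calibration takes no time and is no camera call; for the wrist camera it gives the pose at the moment of the call.
- r.close_job(): hands the job in, once; it reports no verdict.
The state is a dict: "time_s": time; "joints": joint angles; "qd": joint speeds; "joint_torque": joint torques, N m; "tcp_pos": TCP position; "eef_rot": TCP orientation; "contact_force": force on the tool from outside, world axes, zero at the start; "moment": the same for the moment, N m; "gripper_width": finger opening in m.
Only numpy, scipy, OpenCV 4.12 (cv2) and the standard library are available. Lean on these libraries where they do the work, as an engineer would, in place of code of your own. Each camera call takes 0.05 s, during which the arm holds its last target. There are 200 camera calls.

## Task

Change the gear of the bench mixing drive: with your fingertips push its ball-topped lever out of the slot it stands in, across the gate, and fully home into the slot that has the tall index peg standing at its end. Only push the lever, gently, never grip it or force it against the gate, and leave the small things lying round the gearbox where they are.

Things in the scene. Friction and masses are not known exactly. Their poses are not given: they have to be found in the camera images.
- gearbox: Grey box-shaped gearbox, fixed: 180 x 180 mm, bare metal top 114 mm above the worktop, foot 210 x 210 mm; a motor (80 mm round, top at 98 mm) sticks out 97 mm from its far (+x) side, a stub shaft 32 mm from its left. Origin on the worktop under the gate's middle; x away from the operator, y left, z up; turned up to 0.45 rad about z.
- gate_middle (a point): Middle of the gate, on the top face (gearbox axes). The 8 mm gate plate has three slots along x, 14 mm wide, centred at y = +28, 0, -28 mm, ending at x = +34 and -34 mm; a 14 mm cross channel along y at x = 0 joins them and is the only way from slot to slot. So six places: three far (+x), three near (-x). Tongues between slots have 7 mm round noses.
- lever_pivot (a point): Fixed point about which the lever tilts both ways: 20 mm above the worktop, under the gate's middle, inside the gearbox. Gearbox axes.
- lever: Selector lever: 10 mm steel rod with a black 36 mm ball. Origin at the ball's centre, z up the rod; 155 mm from the pivot, so 175 mm above the worktop when upright. It starts in the left near slot. Play at the ball is about 3.5 mm each way in slots and channel. Friction holds it where it is left, no spring; a push of 2 to 4 N on the ball moves it.
- select (a joint): Sideways tilt, rad, + to the left (+y of the gearbox): +0.302 left slots, 0 middle, -0.302 right. Ball's y from the pivot = 0.155*cos(shift)*sin(select) m: 44 mm home in an outer slot, 46 mm in the channel there. Ball's height = 0.020 + 0.155*cos(shift)*cos(select) m: 175 mm upright, 163 mm home in an outer slot.
- shift (a joint): Fore-and-aft tilt, rad, + away (+x of the gearbox): 0 in the cross channel, +0.27 fully home in a far slot, -0.27 fully home in a near slot (stops there). Ball's x from the pivot = 0.155*sin(shift) m, so 41 mm when home.
- lever_at_gate (a point): Point on the rod's axis 90 mm above its pivot, where it passes through the gate plate.
- index_peg: Dark steel index peg, 26 mm tall with a 22 mm round head, fixed upright on the gate plate at the end of the wanted slot; origin at its foot, 114 mm above the worktop, at gearbox x = +50 (far) or -50 mm (near), y = 0 or -28 mm. It marks one of the four middle or right places; the other five places have only a flat 12 mm disc there, 2 mm high.
- vial: Small loose clear vial with a white screw cap, 29 mm across, 51 mm tall, upright on the worktop in front of the gearbox; origin at its base. Leave it alone.
- pen: Loose white marker pen with a black cap, 135 mm long, lying to the left of the gearbox. Leave it alone.
- tape_roll: Loose roll of masking tape, 103 mm across, 25 mm tall, lying in front of the gearbox. Leave it alone.
- tweezers: Loose steel tweezers, 136 mm long, lying left of the gearbox, beyond the pen. Leave them alone.

How it is judged:
By the outcome, as a careful person would: the job done as asked, in the order asked, and still so for the second after the job is handed in, with the robot touching nothing.
It also fails if it takes over 51 s, if anything falls off the work surface, if the arm or the gripper's body presses on something with over 40 N, if the wrist force passes 120 N, or if a joint passes its speed limit or range.

## Working session

There is one attempt and no reset: what is moved stays moved. The work goes in short steps, Python scripts to look and compute and a tool call to move; the robot and the scene stay as the last step left them, time stands still between calls to the robot, and variables do not carry over. Pictures are saved under pics/ and viewed, about 8 in all and at most 12, crops included, and the job is handed in when it is done.

Besides the shell and the picture viewer there is one more tool, called after "Request:" as name(argument=value, ...), one argument or row to a line, values as JSON. carry_out: Moves the arm, as the interface text tells. Its arguments: {"type":"object","properties":{"plan":{"type":"array","items":{"type":"array"}},"grip_force":{"type":"number"}},"required":["plan"]}

```bash
mkdir -p pics; python3 - <<'E'
from plant import r
import cv2,numpy as np
s=r.get_state();print({k:np.round(v,3).tolist() for k,v in s.items()})
for n in("scene","top"):
    im=r.capture(n);cv2.imwrite(f"pics/{n}0.png",im[:,:,::-1])
    c=r.get_calibration(n);R=cv2.Rodrigues(np.array(c["rvec"],float))[0]
    print(n,np.round(c["K"],1).tolist(),"cam",(-R.T@np.array(c["tvec"])).round(3),R.round(2).tolist())
E
```

```text
{'time_s': 0.0, 'joints': [-52.247, 20.592, 0.634, -0.019, -70.134, -16.506], 'qd': [0.005, 0.061, -0.01, -0.069, 0.009, 0.056], 'joint_torque': [-0.0, -58.271, 29.305, 6.997, 0.007, -0.0], 'tcp_pos': [0.245, -0.629, 0.404], 'eef_rot': [179.906, -0.009, -158.76], 'contact_force': [-0.4, 0.497, 0.391], 'moment': [-0.007, -0.018, -0.004], 'gripper_width': 0.087}
scene [[363.3, 0.0, 328.8], [0.0, 363.3, 199.5], [0.0, 0.0, 1.0]] cam [0.081 0.877 0.526] [[-0.84, -0.55, -0.02], [-0.24, 0.4, -0.88], [0.49, -0.73, -0.47]]
top [[413.0, 0.0, 322.4], [0.0, 413.0, 194.2], [0.0, 0.0, 1.0]] cam [0.38  0.254 0.957] [[0.03, -1.0, 0.03], [-0.99, -0.03, -0.15], [0.15, -0.02, -0.99]]
```

View pics/scene0.png

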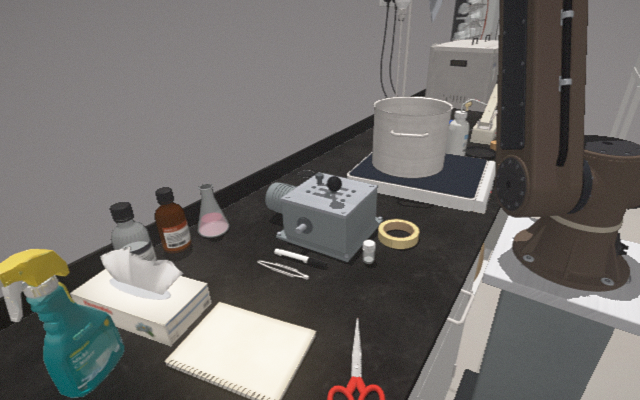

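View pics/top0.png

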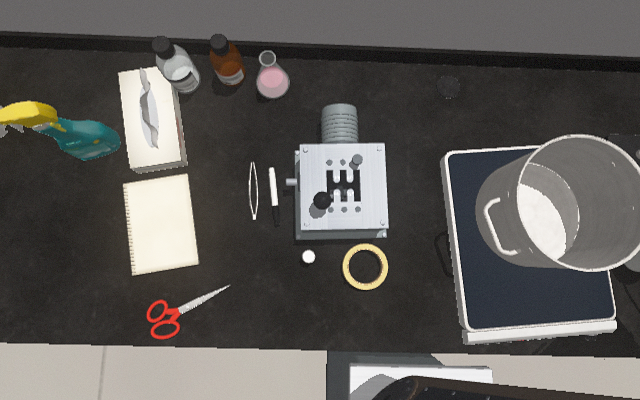

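```bash
cat > h.py <<'E'
from plant import r
import cv2,numpy as np
def cal(n):
    c=r.get_calibration(n);R=cv2.Rodrigues(np.array(c["rvec"],float))[0];return np.array(c["K"],float),R,np.array(c["tvec"],float).ravel()
def ray(c,uv,z):
    K,R,t=c;o=-R.T@t;d=R.T@np.linalg.solve(K,[uv[0],uv[1],1.]);return o+d*(z-o[2])/d[2]
def proj(c,P):
    K,R,t=c;p=K@(R@np.asarray(P,float)+t);return p[:2]/p[2]
def gb(P,C,yaw):
    d=np.asarray(P)[:2]-C;c,s=np.cos(yaw),np.sin(yaw);return np.array([c*d[0]+s*d[1],-s*d[0]+c*d[1]])
E
python3 - <<'E'
from h import *
im=cv2.imread("pics/top0.png");c=cal("top")
hsv=cv2.cvtColor(im,cv2.COLOR_BGR2HSV)
m=((hsv[...,2]>150)&(hsv[...,1]<60)).astype(np.uint8)
m[:, :290]=0;m[:,400:]=0;m[:135]=0;m[245:]=0
m=cv2.morphologyEx(m,cv2.MORPH_CLOSE,np.ones((3,3)))
m=cv2.morphologyEx(m,cv2.MORPH_OPEN,np.ones((7,7)))
q=max(cv2.findContours(m,0,2)[0],key=cv2.contourArea)
pts=np.array([ray(c,p[0],.114)[:2] for p in q])
R=cv2.minAreaRect((pts*1000).astype(np.float32));print("rect mm",R)
b=np.array([proj(c,[*p/1000,.114]) for p in cv2.boxPoints(R)])
# ball dark blob
k=((hsv[...,2]<70)).astype(np.uint8);k[:,:305]=0;k[:,345:]=0;k[:180]=0;k[:][222:]=0
o=im.copy();cv2.polylines(o,[b.round().astype(int)],True,(0,0,255))
cv2.imwrite("pics/c1.png",cv2.resize(o[130:250,280:400],None,fx=5,fy=5,interpolation=cv2.INTER_CUBIC))
E
```

```text
rect mm ((531.49951171875, 196.64047241210938), (180.89881896972656, 188.8516082763672), 2.985699415206909)
```

View pics/c1.png

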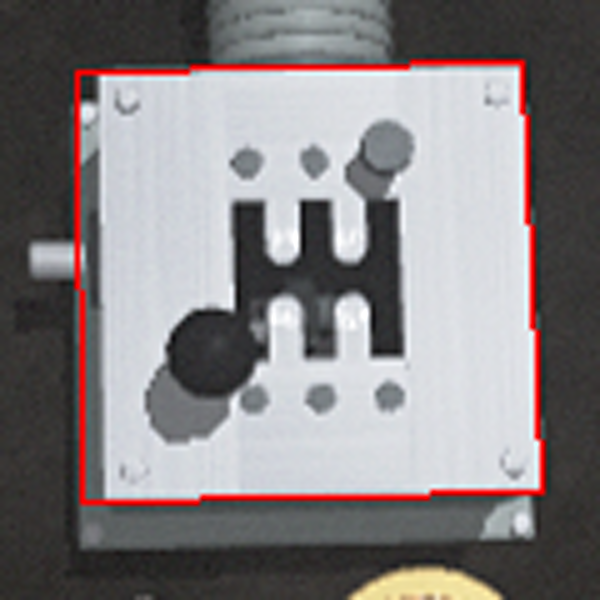

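The peg stands at the far right place (crop 388,145); the lever ball is left near (212,352); five flat discs are visible. I'll fit the gearbox pose from the discs.

```bash
python3 - <<'E'
from h import *
c=cal("top")
f=lambda p:((p[0]+.5)/5-.5+280,(p[1]+.5)/5-.5+130)
px=[(247,163),(315,161),(255,399),(321,397),(389,396)]
G=np.array([(50,28),(50,0),(-50,28),(-50,0),(-50,-28)])/1000
W=np.array([ray(c,f(p),.115)[:2] for p in px])
g0,w0=G.mean(0),W.mean(0);H=(G-g0).T@(W-w0)
yaw=np.arctan2(H[0,1]-H[1,0],H[0,0]+H[1,1]);Rz=np.array([[np.cos(yaw),-np.sin(yaw)],[np.sin(yaw),np.cos(yaw)]])
C=w0-Rz@g0
print("yaw",np.degrees(yaw),"C",C,"res mm",((W-(G@Rz.T+C))*1000).round(1).tolist())
# top plate corners from right edge & ends (excludes left side face)
for p in[(103,70),(523,62),(542,492),(105,499)]:print("corner",(gb(ray(c,f(p),.114),C,yaw)*1000).round(1))
print("ball",(gb(ray(c,f((212,352)),.163),C,yaw)*1000).round(1),"exp -41 44")
print("peg head",(gb(ray(c,f((388,145)),.140),C,yaw)*1000).round(1),"exp 50 -28")
im=cv2.imread("pics/scene0.png");cs=cal("scene")
P=lambda g,z:np.array([*(Rz@np.array(g)+C),z])
print("scene ball",proj(cs,P((-.0413,.0445),.163)),"peg",proj(cs,P((.05,-.028),.14)))
cv2.imwrite("pics/c2.png",cv2.resize(im[160:260,260:400],None,fx=5,fy=5,interpolation=cv2.INTER_CUBIC))
E
```

```text
yaw 3.0488142783540706 C [0.53134066 0.19189243] res mm [[-0.6, 0.1], [-0.2, -0.3], [0.2, -0.5], [0.4, 0.4], [0.2, 0.3]]
corner [90.8 87.7]
corner [ 91.4 -90. ]
corner [-90.6 -89.2]
corner [-89.4  89.7]
ball [-36.8  46.1] exp -41 44
peg head [ 50.1 -28.2] exp 50 -28
scene ball [336.95084525 184.41287883] peg [319.98118044 174.71181762]
```

View pics/c2.png

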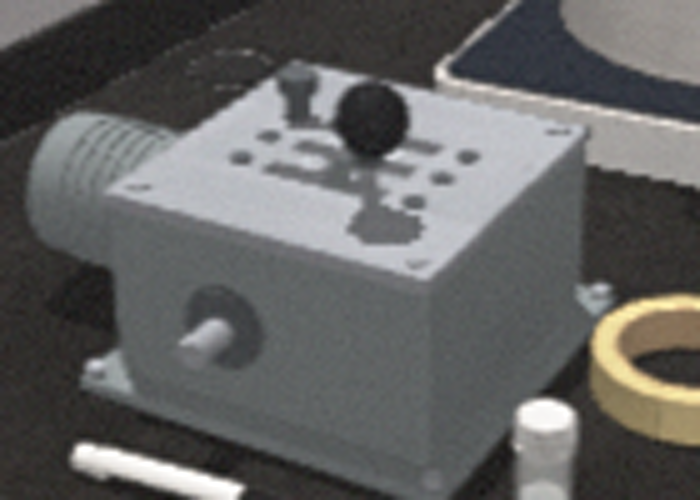

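```bash
python3 - <<'E'
from h import *
a,b=cal("top"),cal("scene")
def tri(p,q):
    P=[c[0]@np.c_[c[1],c[2]] for c in(a,b)]
    X=cv2.triangulatePoints(P[0],P[1],np.array(p,float).reshape(2,1),np.array(q,float).reshape(2,1)).ravel();return (X[:3]/X[3]).round(3)
print("rim ctr",tri((583,203),(412,108)))
for u,v in[(518,203),(583,137),(583,270)]:print([ray(a,(u,v),z).round(3)[:2].tolist() for z in(.2,.25)])
print("ball tri",tri((280+212.5/5-.5,130+352.5/5-.5),(260+372.5/5-.5,160+121.5/5-.5)))
yaw=np.radians(3.05);C=np.array([.5313,.1919]);Rz=np.array([[np.cos(yaw),-np.sin(yaw)],[np.sin(yaw),np.cos(yaw)]])
print("start tcp in gb",gb([.245,-.629],C,yaw), "ball",gb(tri((280+212.5/5-.5,130+352.5/5-.5),(260+372.5/5-.5,160+121.5/5-.5)),C,yaw))
E
```

```text
rim ctr [ 0.493 -0.226  0.242]
[[0.493, -0.131], [0.486, -0.105]]
[[0.626, -0.264], [0.61, -0.229]]
[[0.373, -0.246], [0.373, -0.213]]
ball tri [0.493 0.237 0.164]
start tcp in gb [-0.32957241 -0.8045039 ] ball [-0.03584609  0.04707396]
```

Request:
carry_out(
  plan=[
    [[0, 0, -0.03], [0, 0, 6.07], 255],
    [[0, 0, -0.03], [0, 0, 6.07], 255],
    [[0, 0, -0.03], [0, 0, 6.07], 255],
    [[-0.018, 0.034, 0], [0, 0, 0], 255],
    [[-0.018, 0.034, 0], [0, 0, 0], 255],
    [[-0.018, 0.034, 0], [0, 0, 0], 255],
    [[-0.018, 0.034, 0], [0, 0, 0], 255],
    [[-0.018, 0.034, 0], [0, 0, 0], 255],
    [[-0.018, 0.034, 0], [0, 0, 0], 255],
    [[-0.018, 0.034, 0], [0, 0, 0], 255],
    [[-0.018, 0.034, 0], [0, 0, 0], 255],
    [[-0.018, 0.034, 0], [0, 0, 0], 255],
  ],
  grip_force=10,
)

```text
time_s: 1.1
tcp_pos: [0.3903, -0.3132, 0.4945]
eef_rot: [180.0, -0.0, -177.0]
contact_force: [1.7, -0.7, 0.8]
gripper_width: 0.0135
```

Request:
carry_out(
  plan=[
    [[-0.01, 0.034, 0], [0, 0, 0], 255],
    [[-0.01, 0.034, 0], [0, 0, 0], 255],
    [[-0.01, 0.034, 0], [0, 0, 0], 255],
    [[-0.01, 0.034, 0], [0, 0, 0], 255],
    [[-0.01, 0.034, 0], [0, 0, 0], 255],
    [[-0.01, 0.034, 0], [0, 0, 0], 255],
    [[-0.01, 0.034, 0], [0, 0, 0], 255],
    [[-0.004, 0.034, 0], [0, 0, 0], 255],
    [[0, 0.034, 0], [0, 0, 0], 255],
    [[0, 0.034, 0], [0, 0, 0], 255],
    [[0, 0.034, 0], [0, 0, 0], 255],
    [[0, 0.034, 0], [0, 0, 0], 255],
  ],
)

```text
time_s: 2.1
tcp_pos: [0.4417, 0.0979, 0.4946]
eef_rot: [180.0, -0.0, -177.0]
contact_force: [0.3, 0.3, 0.5]
gripper_width: 0.0003
```

Request:
carry_out(
  plan=[
    [[0, 0.034, 0], [0, 0, 0], 255],
    [[0, 0.034, 0], [0, 0, 0], 255],
    [[0, 0.034, 0], [0, 0, 0], 255],
    [[0, 0.03, 0], [0, 0, 0], 255],
    [[0, 0, 0], [0, 0, 0], 255],
    [[0, 0, 0], [0, 0, 0], 255],
  ],
)

```text
time_s: 2.6
tcp_pos: [0.4352, 0.2296, 0.4939]
eef_rot: [-179.9, -0.1, -176.8]
contact_force: [0.1, -0.7, -0.5]
gripper_width: 0.0002
```

```bash
cat >> h.py <<'E'
YAW=np.radians(3.05);C0=np.array([.5313,.1919])
def st():
    s=r.get_state();print("t",round(s["time_s"],2),"gb mm",(gb(s["tcp_pos"],C0,YAW)*1000).round(1),"tipz",round(s["tcp_pos"][2]-.178,4),"rot",np.round(s["eef_rot"],1),"F",np.round(s["contact_force"],1),"w",round(s["gripper_width"],3))
E
python3 -c "
from h import *
st()"
```

```text
t 2.6 gb mm [-94.   42.8] tipz 0.3159 rot [-1.799e+02 -1.000e-01 -1.768e+02] F [ 0.1 -0.7 -0.5] w 0.0
```

Request:
carry_out(
  plan=[
    [[0, 0.002, 0.03], [0, 0, 0], 255],
    [[0, 0, 0.03], [0, 0, 0], 255],
    [[0, 0, 0.03], [0, 0, 0], 255],
    [[0, 0, 0.03], [0, 0, 0], 255],
    [[0, 0, 0.03], [0, 0, 0], 255],
    [[0, 0, 0.016], [0, 0, 0], 255],
    [[0, 0, 0], [0, 0, 0], 255],
    [[0, 0, 0], [0, 0, 0], 255],
    [[0, 0, 0], [0, 0, 0], 255],
  ],
)

```text
time_s: 3.35
tcp_pos: [0.4359, 0.2301, 0.3301]
eef_rot: [180.0, 0.1, -177.0]
contact_force: [-0.6, 0.6, 0.4]
gripper_width: 0.0003
```

```bash
python3 -c "
from h import *
st()
im=r.capture('top')[:,:,::-1][130:250,280:400]
im2=r.capture('scene')[:,:,::-1][110:230,270:390]
cv2.imwrite('pics/d1.png',cv2.resize(np.hstack([im,im2]),None,fx=3.3,fy=3.3,interpolation=cv2.INTER_CUBIC))"
```

```text
t 3.35 gb mm [-93.2  43.2] tipz 0.1521 rot [ 1.80e+02  1.00e-01 -1.77e+02] F [-0.6  0.6  0.4] w 0.0
```

View pics/d1.png

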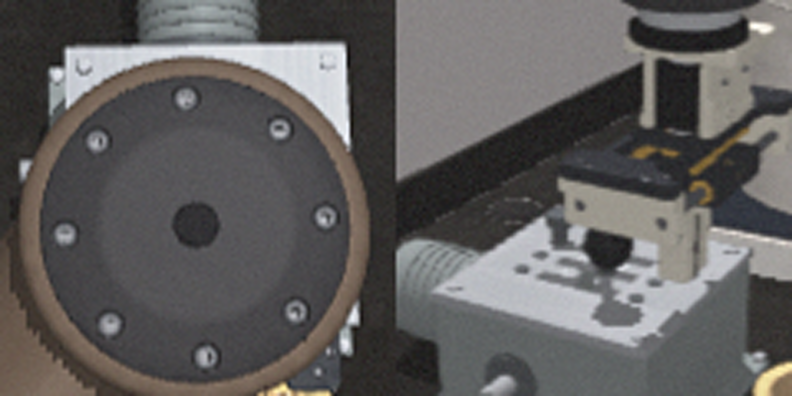

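Request:
carry_out(
  plan=[
    [[-0.01, 0.001, 0], [0, 0, 0], 255],
    [[-0.01, 0.001, 0], [0, 0, 0], 255],
    [[-0.005, 0, 0], [0, 0, 0], 255],
    [[-0.004, 0, 0], [0, 0, 0], 255],
    [[-0.004, 0, 0], [0, 0, 0], 255],
    [[-0.004, 0, 0], [0, 0, 0], 255],
    [[-0.004, 0, 0], [0, 0, 0], 255],
    [[-0.004, 0, 0], [0, 0, 0], 255],
    [[-0.004, 0, 0], [0, 0, 0], 255],
    [[-0.004, 0, 0], [0, 0, 0], 255],
    [[-0.004, 0, 0], [0, 0, 0], 255],
    [[0, 0, 0], [0, 0, 0], 255],
  ],
)

```text
time_s: 4.45
tcp_pos: [0.4929, 0.2354, 0.3286]
eef_rot: [-180.0, 0.0, -177.0]
contact_force: [-1.5, 0.6, 1.0]
gripper_width: 0.0002
```

```bash
cat >> h.py <<'E'
def ballpx():
    im=r.capture('scene')
    k=(im.max(2)<60).astype(np.uint8);return im,k
E
python3 -c "
from h import *
st()
im=r.capture('scene')[:,:,::-1]
cv2.imwrite('pics/d2full.png',im)
cs=cal('scene');Rz=np.array([[np.cos(YAW),-np.sin(YAW)],[np.sin(YAW),np.cos(YAW)]])
for x in(-8,-4,0):
  p=Rz@np.array([x,46])/1000+C0;print(x,proj(cs,[*p,.168]))
cv2.imwrite('pics/d2.png',cv2.resize(im[150:220,290:390],None,fx=6,fy=6,interpolation=cv2.INTER_CUBIC))"
```

```text
t 4.45 gb mm [-36.   45.4] tipz 0.1506 rot [-180.    0. -177.] F [-1.5  0.6  1. ] w 0.0
-8 [324.26304229 179.84075449]
-4 [322.80601935 179.50318571]
0 [321.35514119 179.16704059]
```

View pics/d2.png

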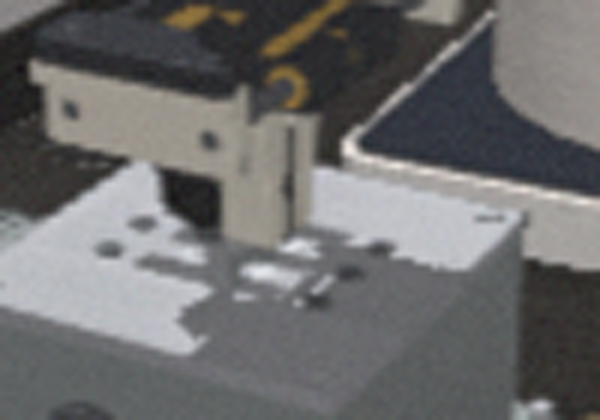

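Request:
carry_out(
  plan=[
    [[-0.003, 0, 0], [0, 0, 0], 255],
    [[-0.003, 0, 0], [0, 0, 0], 255],
    [[-0.002, 0, 0], [0, 0, 0], 255],
    [[0, 0, 0], [0, 0, 0], 255],
    [[0, 0, 0], [0, 0, 0], 255],
  ],
)

```text
time_s: 4.92
tcp_pos: [0.5003, 0.2356, 0.3286]
eef_rot: [-180.0, 0.0, -177.0]
contact_force: [-0.7, 0.7, 1.0]
gripper_width: 0.0006
```

```bash
python3 -c "
from h import *
st()"
```

```text
t 4.92 gb mm [-28.7  45.3] tipz 0.1506 rot [-180.    0. -177.] F [-0.7  0.7  1. ] w 0.001
```

Request:
carry_out(
  plan=[
    [[0.02, 0, 0], [0, 0, 0], 255],
    [[0.025, 0, 0], [0, 0, 0], 255],
    [[0.02, 0, 0], [0, 0, 0], 255],
    [[0, 0, 0], [0, 0, 0], 255],
    [[0, 0, 0], [0, 0, 0], 255],
  ],
)

```text
time_s: 5.33
tcp_pos: [0.4347, 0.2321, 0.3292]
eef_rot: [180.0, 0.1, -176.9]
contact_force: [-0.5, -0.5, 0.3]
gripper_width: 0.0007
```

```bash
python3 -c "
from h import *
st()
im=r.capture('scene')[:,:,::-1]
cs=cal('scene');Rz=np.array([[np.cos(YAW),-np.sin(YAW)],[np.sin(YAW),np.cos(YAW)]])
o=cv2.resize(im[150:220,290:390],None,fx=6,fy=6,interpolation=cv2.INTER_CUBIC)
for x,col in((-4,(0,255,255)),(0,(0,0,255)),(4,(0,255,0))):
  p=Rz@np.array([x,46])/1000+C0;P=np.array([*p,.168]);q=proj(cs,P);rad=363.3*.018/(cs[1]@P+cs[2])[2];print(x,q,rad)
  cv2.circle(o,tuple(((q-[290,150]+.5)*6).astype(int)),int(rad*6),col,1)
cv2.imwrite('pics/d3.png',o)"
```

```text
t 5.33 gb mm [-94.4  45.3] tipz 0.1512 rot [ 1.800e+02  1.000e-01 -1.769e+02] F [-0.5 -0.5  0.3] w 0.001
-4 [322.80601935 179.50318571] 7.642169511732287
0 [321.35514119 179.16704059] 7.626054655182728
4 [319.91036902 178.83231012] 7.610007617635215
```

View pics/d3.png

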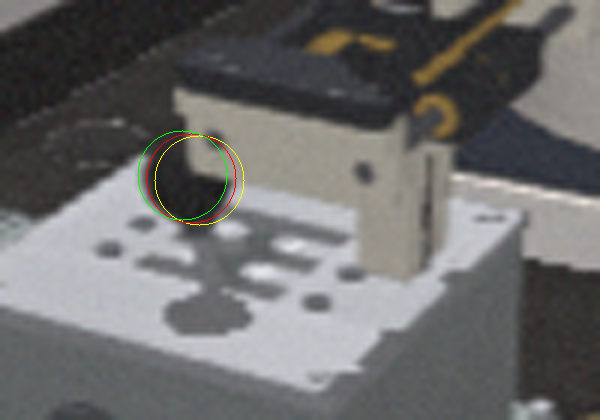

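Request:
carry_out(
  plan=[
    [[0, 0.027, 0], [0, 0, 0], 255],
    [[0, 0.027, 0], [0, 0, 0], 255],
    [[-0.024, 0, 0], [0, 0, 0], 255],
    [[-0.024, 0, 0], [0, 0, 0], 255],
    [[-0.024, 0, 0], [0, 0, 0], 255],
    [[-0.022, 0, 0], [0, 0, 0], 255],
    [[0, -0.004, 0], [0, 0, 0], 255],
    [[0, -0.004, 0], [0, 0, 0], 255],
    [[0, -0.003, 0], [0, 0, 0], 255],
    [[0, -0.003, 0], [0, 0, 0], 255],
    [[0, -0.003, 0], [0, 0, 0], 255],
    [[0, 0, 0], [0, 0, 0], 255],
  ],
)

```text
time_s: 6.38
tcp_pos: [0.5267, 0.2736, 0.3291]
eef_rot: [180.0, 0.0, -177.0]
contact_force: [0.0, -0.4, -0.2]
gripper_width: 0.0003
```

```bash
python3 -c "
from h import *
st()"
```

```text
t 6.38 gb mm [-0.3 81.8] tipz 0.1511 rot [ 180.    0. -177.] F [ 0.  -0.4 -0.2] w 0.0
```

Request:
carry_out(
  plan=[
    [[0, -0.003, 0], [0, 0, 0], 255],
    [[0, -0.003, 0], [0, 0, 0], 255],
    [[0, -0.003, 0], [0, 0, 0], 255],
    [[0, -0.003, 0], [0, 0, 0], 255],
    [[0, -0.003, 0], [0, 0, 0], 255],
    [[0, -0.003, 0], [0, 0, 0], 255],
  ],
)

```text
time_s: 6.88
tcp_pos: [0.5282, 0.256, 0.329]
eef_rot: [180.0, 0.0, -177.0]
contact_force: [0.1, 3.1, 2.9]
gripper_width: 0.0007
```

Request:
carry_out(
  plan=[
    [[0, -0.003, 0], [0, 0, 0], 255],
    [[0, -0.003, 0], [0, 0, 0], 255],
    [[0, -0.003, 0], [0, 0, 0], 255],
    [[0, -0.003, 0], [0, 0, 0], 255],
  ],
)

```text
time_s: 7.22
tcp_pos: [0.5287, 0.2437, 0.3285]
eef_rot: [-180.0, -0.0, -177.0]
contact_force: [-1.0, 1.8, 2.9]
gripper_width: 0.0007
```

```bash
python3 -c "
from h import *
st()
im=r.capture('scene')[:,:,::-1]
cv2.imwrite('pics/d4.png',cv2.resize(im[130:220,270:390],None,fx=5,fy=5,interpolation=cv2.INTER_CUBIC))"
```

```text
t 7.22 gb mm [ 0.2 51.9] tipz 0.1505 rot [-180.   -0. -177.] F [-1.   1.8  2.9] w 0.001
```

View pics/d4.png

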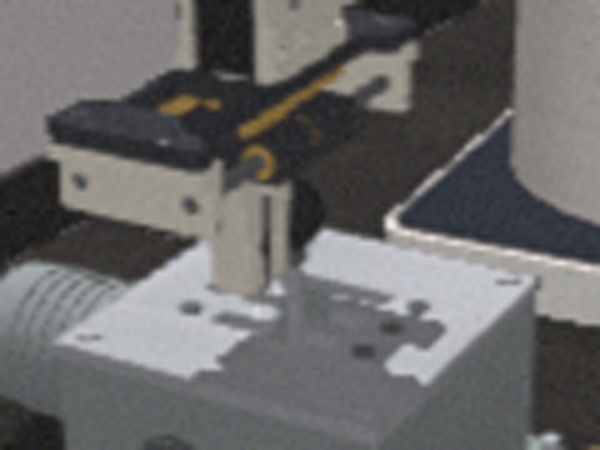

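```bash
python3 -c "
from h import *
cs=cal('scene');Rz=np.array([[np.cos(YAW),-np.sin(YAW)],[np.sin(YAW),np.cos(YAW)]])
for x in (-3,0,3):
 for y in(8,12,16,20):
  p=Rz@np.array([x,y])/1000+C0;P=np.array([*p,.02+(.155**2-(y/1000)**2)**.5]);q=proj(cs,P);rad=363.3*.018/(cs[1]@P+cs[2])[2];print(x,y,'right edge crop',(q[0]+rad-270+.5)*5,'v',(q[1]-130+.5)*5)"
```

```text
-3 8 right edge crop 341.9388725384002 v 208.0259612143719
-3 12 right edge crop 337.9325694662475 v 211.41968684195035
-3 16 right edge crop 333.900912807579 v 215.03452089942115
-3 20 right edge crop 329.84433730794905 v 218.87344866687044
0 8 right edge crop 336.5406788132748 v 206.86658696026285
0 12 right edge crop 332.52264428016673 v 210.2512392208547
0 16 right edge crop 328.4795177903223 v 213.85666305259576
0 20 right edge crop 324.41174004420134 v 217.68583782684956
3 8 right edge crop 331.1590371741792 v 205.7107676105113
3 12 right edge crop 327.1293620820302 v 209.0863861891485
3 16 right edge crop 323.07485553332043 v 212.68244058244036
3 20 right edge crop 318.9959641323071 v 216.5019042739226
```

Request:
carry_out(
  plan=[
    [[0, -0.003, 0], [0, 0, 0], 255],
    [[0, -0.003, 0], [0, 0, 0], 255],
    [[0, -0.003, 0], [0, 0, 0], 255],
    [[0, -0.003, 0], [0, 0, 0], 255],
    [[0, -0.003, 0], [0, 0, 0], 255],
    [[0, -0.003, 0], [0, 0, 0], 255],
  ],
)

```text
time_s: 7.77
tcp_pos: [0.5296, 0.2258, 0.3286]
eef_rot: [-180.0, -0.0, -177.0]
contact_force: [-0.1, 1.6, 2.3]
gripper_width: 0.0004
```

Request:
carry_out(
  plan=[
    [[0, -0.003, 0], [0, 0, 0], 255],
    [[0, -0.003, 0], [0, 0, 0], 255],
    [[0, -0.003, 0], [0, 0, 0], 255],
    [[0, -0.003, 0], [0, 0, 0], 255],
    [[0, -0.003, 0], [0, 0, 0], 255],
    [[0, -0.003, 0], [0, 0, 0], 255],
  ],
)

```text
time_s: 8.27
tcp_pos: [0.5306, 0.2079, 0.3286]
eef_rot: [-180.0, -0.0, -177.0]
contact_force: [-0.6, 2.0, 2.2]
gripper_width: 0.0001
```

Request:
carry_out(
  plan=[
    [[0, -0.003, 0], [0, 0, 0], 255],
    [[0, -0.003, 0], [0, 0, 0], 255],
    [[0, -0.003, 0], [0, 0, 0], 255],
  ],
)

```text
time_s: 8.52
tcp_pos: [0.531, 0.1989, 0.3285]
eef_rot: [-180.0, -0.0, -177.0]
contact_force: [-0.1, 1.3, -0.1]
gripper_width: 0.0008
```

```bash
python3 -c "
from h import *
st()"
```

```text
t 8.52 gb mm [0.1 7. ] tipz 0.1505 rot [-180.   -0. -177.] F [-0.1  1.3 -0.1] w 0.001
```

Request:
carry_out(
  plan=[
    [[0, -0.002, 0], [0, 0, 0], 255],
    [[0, -0.002, 0], [0, 0, 0], 255],
    [[0, -0.002, 0], [0, 0, 0], 255],
    [[0, -0.002, 0], [0, 0, 0], 255],
    [[0, -0.002, 0], [0, 0, 0], 255],
    [[0, -0.002, 0], [0, 0, 0], 255],
    [[0, -0.002, 0], [0, 0, 0], 255],
  ],
)

```text
time_s: 9.1
tcp_pos: [0.5318, 0.1851, 0.3286]
eef_rot: [-180.0, -0.0, -177.0]
contact_force: [0.8, 1.5, -0.6]
gripper_width: 0.0003
```

Request:
carry_out(
  plan=[
    [[0, -0.001, 0], [0, 0, 0], 255],
    [[0, -0.001, 0], [0, 0, 0], 255],
    [[0, -0.001, 0], [0, 0, 0], 255],
  ],
)

```text
time_s: 9.35
tcp_pos: [0.532, 0.1821, 0.3287]
eef_rot: [180.0, -0.0, -177.0]
contact_force: [-0.1, 1.7, -0.9]
gripper_width: 0.0003
```

```bash
python3 -c "
from h import *
st()"
```

```text
t 9.35 gb mm [ 0.2 -9.8] tipz 0.1507 rot [ 180.   -0. -177.] F [-0.1  1.7 -0.9] w 0.0
```

Request:
carry_out(
  plan=[
    [[0, 0.01, 0], [0, 0, 0], 255],
    [[0, 0.01, 0], [0, 0, 0], 255],
    [[0.025, 0, 0], [0, 0, 0], 255],
    [[0.025, 0, 0], [0, 0, 0], 255],
    [[0.025, 0, 0], [0, 0, 0], 255],
    [[0.02, 0, 0], [0, 0, 0], 255],
    [[0, 0, 0], [0, 0, 0], 255],
    [[0, 0, 0], [0, 0, 0], 255],
  ],
)

```text
time_s: 10.02
tcp_pos: [0.4354, 0.1979, 0.3293]
eef_rot: [180.0, 0.1, -176.9]
contact_force: [0.2, 0.8, 0.3]
gripper_width: 0.0002
```

```bash
cat >> h.py <<'E'
def mark(name,pts,x0,y0):
    im=r.capture('scene')[:,:,::-1];cs=cal('scene');Rz=np.array([[np.cos(YAW),-np.sin(YAW)],[np.sin(YAW),np.cos(YAW)]])
    o=cv2.resize(im[y0:y0+70,x0:x0+100],None,fx=7,fy=7,interpolation=cv2.INTER_CUBIC)
    for (x,y),col in zip(pts,((0,255,255),(0,0,255),(0,255,0))):
        P=np.array([*(Rz@np.array([x,y])/1000+C0),.02+(.155**2-(x*x+y*y)*1e-6)**.5]);q=proj(cs,P);rad=363.3*.018/(cs[1]@P+cs[2])[2]
        cv2.circle(o,tuple(((q-[x0,y0]+.5)*7).astype(int)),int(rad*7),col,1)
    cv2.imwrite(name,o)
E
python3 -c "
from h import *
st()
mark('pics/d5.png',[(0,-40),(0,-46),(0,-52)],290,130)"
```

```text
t 10.02 gb mm [-95.4  11.1] tipz 0.1513 rot [ 1.800e+02  1.000e-01 -1.769e+02] F [0.2 0.8 0.3] w 0.0
```

View pics/d5.png

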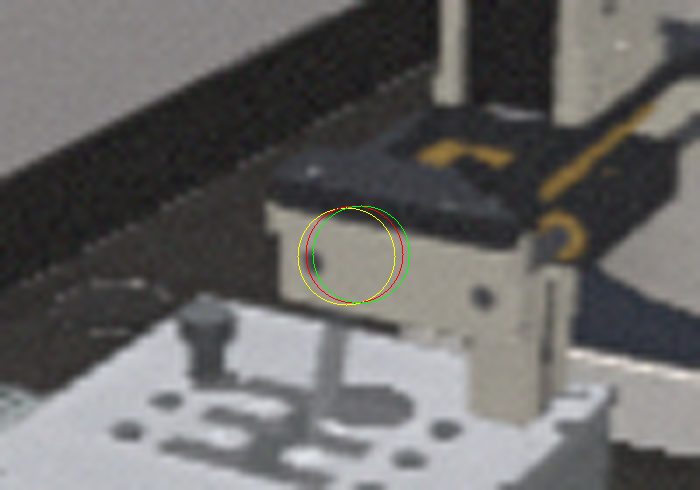

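```bash
python3 -c "
from h import *
cs=cal('scene');Rz=np.array([[np.cos(YAW),-np.sin(YAW)],[np.sin(YAW),np.cos(YAW)]])
for x,y in((0,-40),(0,-43),(0,-46),(0,-49),(-4,-46),(4,-46)):
  z=(155**2-x*x-y*y)**.5;o=[]
  for l in(95,105,115,125,135):
    g=np.array([x,y,z])*l/155/1000;o.append(((proj(cs,[*(Rz@g[:2]+C0),.02+g[2]])-[290,130]+.5)*7).round().astype(int).tolist())
  print(x,y,o)"
```

```text
0 -40 [[326, 416], [330, 390], [333, 363], [336, 337], [339, 310]]
0 -43 [[329, 415], [332, 389], [336, 363], [339, 336], [343, 309]]
0 -46 [[331, 415], [335, 388], [339, 362], [343, 335], [346, 309]]
0 -49 [[334, 414], [338, 388], [342, 362], [346, 335], [350, 308]]
-4 -46 [[337, 416], [341, 390], [346, 364], [350, 337], [355, 311]]
4 -46 [[325, 414], [328, 387], [332, 360], [335, 334], [338, 307]]
```

Request:
carry_out(
  plan=[
    [[0, 0, -0.035], [0, 0, 0], 255],
    [[0, 0, -0.035], [0, 0, 0], 255],
    [[0, 0.03, -0.02], [0, 0, 0], 255],
    [[0, 0.035, 0], [0, 0, 0], 255],
    [[0, 0.035, 0], [0, 0, 0], 255],
    [[0, 0.035, 0], [0, 0, 0], 255],
    [[0, 0.035, 0], [0, 0, 0], 255],
    [[0, 0.03, 0], [0, 0, 0], 255],
    [[0, 0, 0], [0, 0, 0], 255],
  ],
)

```text
time_s: 10.82
tcp_pos: [0.426, 0.4022, 0.4175]
eef_rot: [-180.0, 0.0, -176.8]
contact_force: [0.8, -0.6, 0.5]
gripper_width: 0.0005
```

```bash
cat >> h.py <<'E'
def ball_top(name,x0=280,y0=130):
    im=r.capture('top')[:,:,::-1];c=cal('top')
    cv2.imwrite(name,np.hstack([cv2.resize(im[y0:y0+120,x0:x0+120],None,fx=4,fy=4,interpolation=cv2.INTER_CUBIC),cv2.resize(r.capture('scene')[150:270,280:360,::-1],None,fx=4,fy=4,interpolation=cv2.INTER_CUBIC)]))
E
python3 -c "
from h import *
st()
ball_top('pics/d6.png')"
```

```text
t 10.82 gb mm [-94.  215.6] tipz 0.2395 rot [-180.     0.  -176.8] F [ 0.8 -0.6  0.5] w 0.001
```

View pics/d6.png

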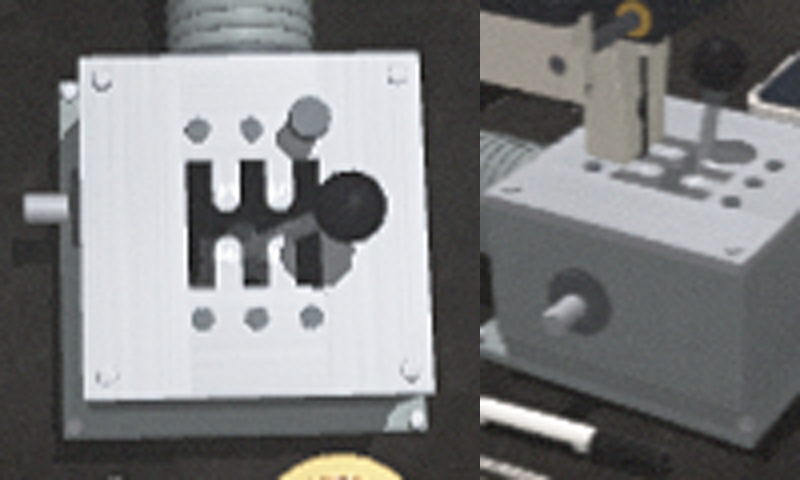

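```bash
cat >> h.py <<'E'
def locate(f=None):
    im=cv2.imread(f) if f else r.capture('top')[:,:,::-1]
    c=cal('top');w=cv2.GaussianBlur(im[130:250,345:420],(0,0),.7).max(2)
    for t in(45,55,65):
        k=cv2.morphologyEx((w<t).astype(np.uint8),cv2.MORPH_OPEN,cv2.getStructuringElement(2,(9,9)))
        q=cv2.findContours(k,0,2)[0]
        for a in q:
            (u,v),rd=cv2.minEnclosingCircle(a)
            print(t,"px",round(u+345,1),round(v+130,1),"r",round(rd,1),"area",cv2.contourArea(a),[(gb(ray(c,(u+345,v+130),z),C0,YAW)*1000).round(1).tolist() for z in(.163,.168)])
E
python3 -c "
from h import *
locate()
c=cal('top');print(gb(ray(c,(280+350.5/4-.5,130+206.5/4-.5),.168),C0,YAW)*1000)
print('exp px',[proj(c,[*(C0+np.array([[np.cos(YAW),-np.sin(YAW)],[np.sin(YAW),np.cos(YAW)]])@np.array([0,-.046])),.168])])"
```

```text
55 px 409.5 240.0 r 13.1 area 192.0 [[-117.9, -120.4], [-118.1, -119.2]]
55 px 369.5 131.0 r 4.6 area 32.5 [[100.7, -52.3], [99.1, -51.5]]
65 px 346.6 244.0 r 5.2 area 46.5 [[-122.7, 1.1], [-122.9, 1.5]]
65 px 364.5 182.5 r 7.8 area 107.0 [[-3.8, -38.1], [-4.7, -37.4]]
65 px 389.0 189.5 r 66.6 area 4082.5 [[-18.6, -85.6], [-19.4, -84.7]]
[ -2.05784518 -42.61759547]
exp px [array([368.80881056, 180.05535592])]
```

Request:
carry_out(
  plan=[
    [[-0.024, -0.033, 0], [0, 0, 0], 255],
    [[-0.024, -0.033, 0], [0, 0, 0], 255],
    [[-0.024, -0.033, 0], [0, 0, 0], 255],
    [[-0.022, -0.033, 0], [0, 0, 0], 255],
    [[0, -0.033, 0], [0, 0, 0], 255],
    [[0, -0.02, 0], [0, 0, 0], 255],
    [[0, 0, 0.03], [0, 0, 0], 255],
    [[0, 0, 0.03], [0, 0, 0], 255],
    [[0, 0, 0.028], [0, 0, 0], 255],
    [[0, 0, 0], [0, 0, 0], 255],
    [[0, 0, 0], [0, 0, 0], 255],
  ],
)

```text
time_s: 11.88
tcp_pos: [0.5292, 0.2161, 0.3303]
eef_rot: [-179.9, -0.1, -177.0]
contact_force: [-0.0, 0.2, 1.2]
gripper_width: 0.0002
```

```bash
python3 -c "
from h import *
st()"
```

```text
t 11.88 gb mm [-0.8 24.3] tipz 0.1523 rot [-1.799e+02 -1.000e-01 -1.770e+02] F [-0.   0.2  1.2] w 0.0
```

Now to finger y ≈ -12, slowly at the end.

Request:
carry_out(
  plan=[
    [[0, -0.01, 0], [0, 0, 0], 255],
    [[0, -0.01, 0], [0, 0, 0], 255],
    [[0, -0.008, 0], [0, 0, 0], 255],
    [[0, -0.003, 0], [0, 0, 0], 255],
    [[0, -0.002, 0], [0, 0, 0], 255],
    [[0, -0.002, 0], [0, 0, 0], 255],
    [[0, -0.001, 0], [0, 0, 0], 255],
    [[0, 0, 0], [0, 0, 0], 255],
  ],
)

```text
time_s: 12.55
tcp_pos: [0.5312, 0.1813, 0.331]
eef_rot: [180.0, 0.0, -177.0]
contact_force: [0.8, 0.3, -0.0]
gripper_width: 0.0006
```

```bash
python3 -c "
from h import *
st()"
```

```text
t 12.55 gb mm [ -0.6 -10.5] tipz 0.153 rot [ 180.    0. -177.] F [ 0.8  0.3 -0. ] w 0.001
```

Request:
carry_out(
  plan=[
    [[0, -0.001, 0.001], [0, 0, 0], 255],
    [[0, -0.001, 0], [0, 0, 0], 255],
    [[0, -0.0005, 0], [0, 0, 0], 255],
    [[0, 0, 0], [0, 0, 0], 255],
  ],
)

```text
time_s: 12.88
tcp_pos: [0.5312, 0.1788, 0.3295]
eef_rot: [-180.0, -0.0, -177.0]
contact_force: [0.1, 1.9, -0.3]
gripper_width: 0.0007
```

```bash
python3 -c "
from h import *
st()"
```

```text
t 12.88 gb mm [ -0.8 -13.1] tipz 0.1515 rot [-180.   -0. -177.] F [ 0.1  1.9 -0.3] w 0.001
```

Request:
carry_out(
  plan=[
    [[0, 0.01, 0], [0, 0, 0], 255],
    [[0, 0.01, 0], [0, 0, 0], 255],
    [[0.025, 0, 0], [0, 0, 0], 255],
    [[0.025, 0, 0], [0, 0, 0], 255],
    [[0.015, 0, 0], [0, 0, 0], 255],
    [[0, -0.017, 0], [0, 0, 0], 255],
    [[0, -0.017, 0], [0, 0, 0], 255],
    [[0, -0.017, 0], [0, 0, 0], 255],
    [[0, 0, 0], [0, 0, 0], 255],
    [[0, 0, 0], [0, 0, 0], 255],
  ],
)

```text
time_s: 13.72
tcp_pos: [0.4679, 0.1444, 0.3297]
eef_rot: [-180.0, -0.0, -177.0]
contact_force: [-0.4, 0.4, 0.5]
gripper_width: 0.0006
```

```bash
python3 -c "
from h import *
st()"
```

```text
t 13.72 gb mm [-65.9 -44. ] tipz 0.1517 rot [-180.   -0. -177.] F [-0.4  0.4  0.5] w 0.001
```

Request:
carry_out(
  plan=[
    [[-0.01, 0, 0], [0, 0, 0], 255],
    [[-0.01, 0, 0], [0, 0, 0], 255],
    [[-0.01, 0, 0], [0, 0, 0], 255],
    [[-0.003, 0, 0], [0, 0, 0], 255],
    [[-0.003, 0, 0], [0, 0, 0], 255],
    [[-0.003, 0, 0], [0, 0, 0], 255],
    [[-0.002, 0, 0], [0, 0, 0], 255],
    [[-0.002, 0, 0], [0, 0, 0], 255],
  ],
)

```text
time_s: 14.38
tcp_pos: [0.5108, 0.1465, 0.3296]
eef_rot: [-180.0, -0.0, -177.0]
contact_force: [-2.2, 1.0, 1.8]
gripper_width: 0.0005
```

Request:
carry_out(
  plan=[
    [[-0.002, 0, 0], [0, 0, 0], 255],
    [[-0.002, 0, 0], [0, 0, 0], 255],
    [[-0.002, 0, 0], [0, 0, 0], 255],
  ],
)

```text
time_s: 14.63
tcp_pos: [0.5169, 0.1468, 0.3298]
eef_rot: [180.0, 0.0, -177.0]
contact_force: [-2.2, -0.5, 1.4]
gripper_width: 0.0006
```

Request:
carry_out(
  plan=[
    [[-0.002, 0, 0], [0, 0, 0], 255],
    [[-0.002, 0, 0], [0, 0, 0], 255],
    [[-0.002, 0, 0], [0, 0, 0], 255],
  ],
)

```text
time_s: 14.88
tcp_pos: [0.523, 0.1472, 0.3297]
eef_rot: [180.0, 0.0, -177.0]
contact_force: [-1.4, -0.3, 0.3]
gripper_width: 0.0004
```

```bash
python3 -c "
from h import *
st()"
```

```text
t 14.88 gb mm [-10.6 -44.2] tipz 0.1517 rot [ 180.    0. -177.] F [-1.4 -0.3  0.3] w 0.0
```

Request:
carry_out(
  plan=[
    [[-0.002, 0, 0], [0, 0, 0], 255],
    [[-0.002, 0, 0], [0, 0, 0], 255],
    [[-0.002, 0, 0], [0, 0, 0], 255],
    [[-0.002, 0, 0], [0, 0, 0], 255],
    [[-0.002, 0, 0], [0, 0, 0], 255],
    [[-0.002, 0, 0], [0, 0, 0], 255],
    [[-0.002, 0, 0], [0, 0, 0], 255],
    [[-0.002, 0, 0], [0, 0, 0], 255],
  ],
)

```text
time_s: 15.55
tcp_pos: [0.5389, 0.1481, 0.3294]
eef_rot: [-180.0, -0.0, -177.0]
contact_force: [-2.0, -0.2, -0.8]
gripper_width: 0.0006
```

Request:
carry_out(
  plan=[
    [[-0.001, 0, 0], [0, 0, 0], 255],
    [[-0.001, 0, 0], [0, 0, 0], 255],
    [[-0.001, 0, 0], [0, 0, 0], 255],
    [[-0.001, 0, 0], [0, 0, 0], 255],
  ],
)

```text
time_s: 15.88
tcp_pos: [0.5428, 0.1483, 0.3295]
eef_rot: [-180.0, -0.0, -177.0]
contact_force: [-1.6, 0.4, -0.4]
gripper_width: 0.0008
```

Request:
carry_out(
  plan=[
    [[-0.001, 0, 0], [0, 0, 0], 255],
    [[-0.001, 0, 0], [0, 0, 0], 255],
  ],
)

```text
time_s: 16.05
tcp_pos: [0.5449, 0.1484, 0.3296]
eef_rot: [-180.0, -0.0, -177.0]
contact_force: [-1.5, 0.4, -0.2]
gripper_width: 0.0001
```

```bash
python3 -c "
from h import *
st()"
```

```text
t 16.05 gb mm [ 11.2 -44.2] tipz 0.1516 rot [-180.   -0. -177.] F [-1.5  0.4 -0.2] w 0.0
```

Request:
carry_out(
  plan=[
    [[-0.001, 0, 0], [0, 0, 0], 255],
    [[0, 0, 0], [0, 0, 0], 255],
  ],
)

```text
time_s: 16.22
tcp_pos: [0.546, 0.1484, 0.3296]
eef_rot: [-180.0, -0.0, -177.0]
contact_force: [-1.2, 0.5, -0.9]
gripper_width: 0.0003
```

Request:
carry_out(
  plan=[
    [[-0.001, 0, 0], [0, 0, 0], 255],
    [[0, 0, 0], [0, 0, 0], 255],
  ],
)

```text
time_s: 16.38
tcp_pos: [0.5469, 0.1485, 0.3297]
eef_rot: [-180.0, -0.0, -177.0]
contact_force: [-0.3, 0.1, -1.3]
gripper_width: 0.0008
```

Request:
carry_out(
  plan=[
    [[-0.001, 0, 0], [0, 0, 0], 255],
    [[0, 0, 0], [0, 0, 0], 255],
  ],
)

```text
time_s: 16.55
tcp_pos: [0.5479, 0.1485, 0.3297]
eef_rot: [-180.0, 0.0, -177.0]
contact_force: [-1.5, 0.3, -1.2]
gripper_width: 0.0003
```

Request:
carry_out(
  plan=[
    [[-0.0005, 0, 0], [0, 0, 0], 255],
    [[0, 0, 0], [0, 0, 0], 255],
  ],
)

```text
time_s: 16.72
tcp_pos: [0.5484, 0.1485, 0.3297]
eef_rot: [-180.0, -0.0, -177.0]
contact_force: [-1.1, -0.1, -1.5]
gripper_width: 0.0005
```

Request:
carry_out(
  plan=[
    [[-0.0007, 0, 0], [0, 0, 0], 255],
    [[0, 0, 0], [0, 0, 0], 255],
  ],
)

```text
time_s: 16.88
tcp_pos: [0.5491, 0.1486, 0.3296]
eef_rot: [-180.0, -0.0, -177.0]
contact_force: [-0.6, -0.1, -0.4]
gripper_width: 0.0008
```

Request:
carry_out(
  plan=[
    [[-0.0007, 0, 0], [0, 0, 0], 255],
    [[0, 0, 0], [0, 0, 0], 255],
  ],
)

```text
time_s: 17.05
tcp_pos: [0.5497, 0.1486, 0.3296]
eef_rot: [-180.0, -0.0, -177.0]
contact_force: [-2.6, 0.1, -2.0]
gripper_width: 0.0004
```

Request:
carry_out(
  plan=[
    [[-0.0007, 0, 0], [0, 0, 0], 255],
    [[0, 0, 0], [0, 0, 0], 255],
  ],
)

```text
time_s: 17.22
tcp_pos: [0.5503, 0.1487, 0.3295]
eef_rot: [-180.0, -0.0, -177.0]
contact_force: [-3.5, -0.3, -2.3]
gripper_width: 0.0006
```

Request:
carry_out(
  plan=[
    [[-0.0007, 0, 0], [0, 0, 0], 255],
    [[0, 0, 0], [0, 0, 0], 255],
  ],
)

```text
time_s: 17.38
tcp_pos: [0.551, 0.1487, 0.3295]
eef_rot: [-180.0, -0.0, -177.0]
contact_force: [-3.5, -0.7, -1.6]
gripper_width: 0.0002
```

Request:
carry_out(
  plan=[
    [[0.02, 0, 0], [0, 0, 0], 255],
    [[0.025, 0, 0], [0, 0, 0], 255],
    [[0.03, 0, 0], [0, 0, 0], 255],
    [[0.03, 0, -0.02], [0, 0, 0], 255],
    [[0, 0, -0.035], [0, 0, 0], 255],
    [[0, 0, -0.035], [0, 0, 0], 255],
    [[0, 0.04, 0], [0, 0, 0], 255],
    [[0, 0.04, 0], [0, 0, 0], 255],
    [[0, 0.04, 0], [0, 0, 0], 255],
    [[0, 0.04, 0], [0, 0, 0], 255],
    [[0, 0.04, 0], [0, 0, 0], 255],
    [[0, 0.04, 0], [0, 0, 0], 255],
  ],
)

```text
time_s: 18.38
tcp_pos: [0.4335, 0.3851, 0.4208]
eef_rot: [179.9, 0.1, -176.9]
contact_force: [1.1, 0.1, -0.4]
gripper_width: 0.0004
```

Request:
carry_out(
  plan=[
    [[0, 0.03, 0], [0, 0, 0], 255],
    [[0, 0, 0], [0, 0, 0], 255],
  ],
)

```text
time_s: 18.55
tcp_pos: [0.432, 0.4181, 0.4194]
eef_rot: [179.9, 0.1, -176.8]
contact_force: [-0.2, -0.7, -0.5]
gripper_width: 0.0004
```

```bash
python3 -c "
from h import *
st()
ball_top('pics/d7.png')"
```

```text
t 18.55 gb mm [-87.1 231.1] tipz 0.2414 rot [ 1.799e+02  1.000e-01 -1.768e+02] F [-0.2 -0.7 -0.5] w 0.0
```

View pics/d7.png

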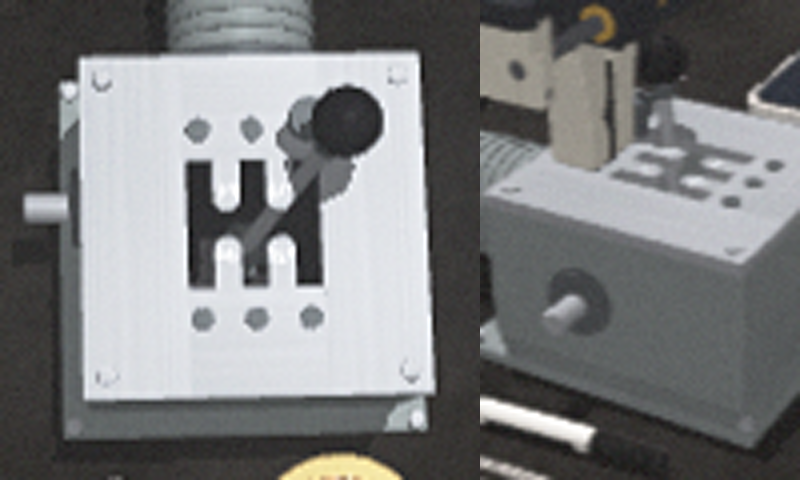

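```bash
python3 -c "
from h import *
c=cal('top')
for p in[(347,121.5),(346,120),(348,123)]:print((gb(ray(c,(280+(p[0]+.5)/4-.5,130+(p[1]+.5)/4-.5),.163),C0,YAW)*1000).round(1))"
```

```text
[ 41.4 -43.6]
[ 42.1 -43.1]
[ 40.6 -44. ]
```

Ball reads (41.4, -43.6) mm, against home (41.3, -44). The force rise at the stop was mild, so I'll verify with one gentle press against the stop.

Request:
carry_out(
  plan=[
    [[0, -0.04, 0], [0, 0, 0], 255],
    [[0, -0.04, 0], [0, 0, 0], 255],
    [[0, -0.04, 0], [0, 0, 0], 255],
    [[0, -0.04, 0], [0, 0, 0], 255],
    [[0, -0.04, 0], [0, 0, 0], 255],
    [[0, -0.04, 0], [0, 0, 0], 255],
    [[0, -0.034, 0], [0, 0, 0], 255],
    [[0, 0, 0.035], [0, 0, 0], 255],
    [[0, 0, 0.035], [0, 0, 0], 255],
    [[-0.02, 0, 0.02], [0, 0, 0], 255],
    [[-0.03, 0, 0], [0, 0, 0], 255],
    [[-0.03, 0, 0], [0, 0, 0], 255],
  ],
)

```text
time_s: 19.65
tcp_pos: [0.5267, 0.142, 0.3294]
eef_rot: [-180.0, 0.0, -177.0]
contact_force: [0.1, 0.4, 0.9]
gripper_width: 0.0006
```

Request:
carry_out(
  plan=[
    [[-0.008, 0, 0], [0, 0, 0], 255],
    [[0, 0, 0], [0, 0, 0], 255],
    [[0, 0, 0], [0, 0, 0], 255],
  ],
)

```text
time_s: 19.9
tcp_pos: [0.5343, 0.1429, 0.3297]
eef_rot: [180.0, 0.0, -177.1]
contact_force: [-0.2, -0.1, -0.2]
gripper_width: 0.0003
```

```bash
python3 -c "
from h import *
st()"
```

```text
t 19.9 gb mm [  0.3 -49.1] tipz 0.1517 rot [ 180.     0.  -177.1] F [-0.2 -0.1 -0.2] w 0.0
```

Request:
carry_out(
  plan=[
    [[-0.005, 0.003, 0], [0, 0, 0], 255],
    [[-0.005, 0.002, 0], [0, 0, 0], 255],
    [[-0.003, 0, 0], [0, 0, 0], 255],
    [[0, 0, 0], [0, 0, 0], 255],
  ],
)

```text
time_s: 20.23
tcp_pos: [0.5473, 0.1499, 0.3301]
eef_rot: [180.0, 0.0, -176.9]
contact_force: [-0.6, -0.5, -0.5]
gripper_width: 0.0007
```

Request:
carry_out(
  plan=[
    [[-0.002, 0, 0], [0, 0, 0], 255],
    [[0, 0, 0], [0, 0, 0], 255],
  ],
)

```text
time_s: 20.4
tcp_pos: [0.5489, 0.1497, 0.3297]
eef_rot: [180.0, -0.0, -177.0]
contact_force: [-0.5, 0.6, 0.3]
gripper_width: 0.0006
```

Request:
carry_out(
  plan=[
    [[-0.001, 0, 0], [0, 0, 0], 255],
    [[0, 0, 0], [0, 0, 0], 255],
  ],
)

```text
time_s: 20.57
tcp_pos: [0.5498, 0.1496, 0.3295]
eef_rot: [-180.0, -0.0, -177.0]
contact_force: [-1.9, -0.3, 0.8]
gripper_width: 0.0005
```

Request:
carry_out(
  plan=[
    [[-0.001, 0, 0], [0, 0, 0], 255],
    [[0, 0, 0], [0, 0, 0], 255],
  ],
)

```text
time_s: 20.73
tcp_pos: [0.5508, 0.1496, 0.3294]
eef_rot: [-180.0, -0.1, -177.0]
contact_force: [-2.3, -0.0, 0.2]
gripper_width: 0.0005
```

Request:
carry_out(
  plan=[
    [[-0.001, 0, 0], [0, 0, 0], 255],
    [[0, 0, 0], [0, 0, 0], 255],
  ],
)

```text
time_s: 20.9
tcp_pos: [0.5517, 0.1496, 0.3293]
eef_rot: [-180.0, -0.1, -177.0]
contact_force: [-4.5, 1.0, 1.0]
gripper_width: 0.0007
```

Request:
carry_out(
  plan=[
    [[-0.001, 0, 0], [0, 0, 0], 255],
    [[0, 0, 0], [0, 0, 0], 255],
  ],
)

```text
time_s: 21.07
tcp_pos: [0.5523, 0.1497, 0.3292]
eef_rot: [-180.0, -0.1, -177.0]
contact_force: [-7.1, 0.6, 1.8]
gripper_width: 0.0006
```

Force now climbs steadily (7 N) while the tool lags, so the lever is at its stop. Retreating for a final look.

Request:
carry_out(
  plan=[
    [[0.02, 0, 0], [0, 0, 0], 255],
    [[0.025, 0, 0], [0, 0, 0], 255],
    [[0.03, 0, 0], [0, 0, 0], 255],
    [[0.03, 0, -0.02], [0, 0, 0], 255],
    [[0, 0, -0.035], [0, 0, 0], 255],
    [[0, 0, -0.035], [0, 0, 0], 255],
    [[0, 0.04, 0], [0, 0, 0], 255],
    [[0, 0.04, 0], [0, 0, 0], 255],
    [[0, 0.04, 0], [0, 0, 0], 255],
    [[0, 0.04, 0], [0, 0, 0], 255],
    [[0, 0.04, 0], [0, 0, 0], 255],
    [[0, 0.04, 0], [0, 0, 0], 255],
  ],
)

```text
time_s: 22.07
tcp_pos: [0.4355, 0.3861, 0.4204]
eef_rot: [179.9, 0.1, -177.0]
contact_force: [1.5, 0.6, -0.4]
gripper_width: 0.0007
```

Request:
carry_out(
  plan=[
    [[0, 0.03, 0], [0, 0, 0], 255],
    [[0, 0, 0], [0, 0, 0], 255],
    [[0, 0, 0], [0, 0, 0], 255],
  ],
)

```text
time_s: 22.32
tcp_pos: [0.4339, 0.4158, 0.419]
eef_rot: [-180.0, 0.0, -176.8]
contact_force: [0.4, -0.1, 0.2]
gripper_width: 0.0004
```

```bash
python3 -c "
from h import *
st()
im=r.capture('top')[:,:,::-1]
d=cv2.absdiff(im,cv2.imread('pics/top0.png')).max(2)
print('vial/tape region changed px',(d[245:295,298:395]>60).sum(),'pen/tweezers',(d[155:225,240:285]>60).sum())
cv2.imwrite('pics/d8.png',cv2.resize(im[130:300,230:400],None,fx=3.5,fy=3.5,interpolation=cv2.INTER_CUBIC))"
```

```text
t 22.32 gb mm [-85.3 228.8] tipz 0.241 rot [-180.     0.  -176.8] F [ 0.4 -0.1  0.2] w 0.0
vial/tape region changed px 0 pen/tweezers 91
```

View pics/d8.png

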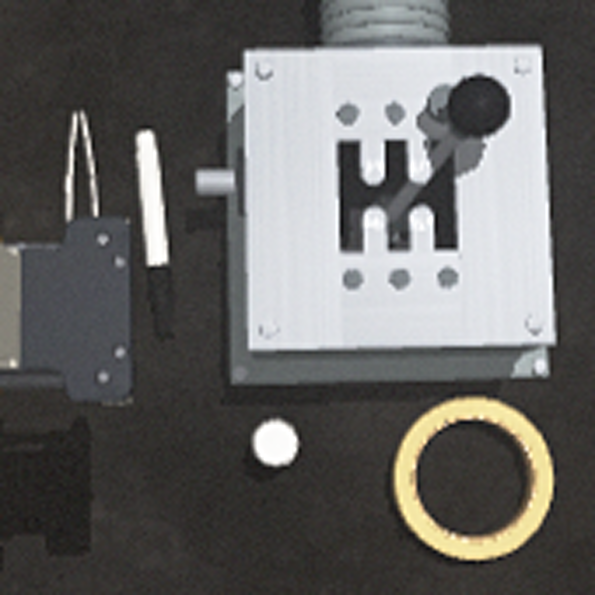

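```bash
python3 -c "
from plant import r
print(r.close_job())"
```

```text
the job is handed in; nothing more can be done
None
```

The lever now stands fully home in the far right slot, the one with the index peg, and I handed the job in at about 22 s of the 51 s allowed. I moved it with closed fingertips only: out of the left near slot, across the channel to the right, then away into the far right slot.

- **Lever position:** after the first run in, the ball read (41.4, -43.6) mm in gearbox axes, against (41.3, -44) when home. The last top view showed it at the same pixels with the robot clear.
- **At the stop:** the force had risen only to about 3.5 N the first time, too little to be sure. I pushed once more, and it rose steadily to about 7 N while the tool began to lag. I took that as the stop and let go. Elsewhere in the push the wrist force stayed at about 4 N or less in the readings.
- **One disagreement:** the fingertip position put the ball up to 3 mm further on than the camera did. I put this down to finger give or finger shape, and went by the camera and the force rise.
- **Sideways correction:** after the first push across, the ball was about 3 mm short of the right slot's centre, so I nudged it in before pushing it away.
- **Loose things:** the vial and tape are unchanged from the first picture. The pen looks in place, and so does the part of the tweezers not hidden by the gripper. The 91 changed pixels in the pen and tweezers area appear to be the gripper hovering over the tweezers.

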